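# Line up the work under the pin press and hold its guide tweezers at the mark

### The arm

A 6-joint arm with a two-finger parallel gripper is mounted at the origin on the work surface. World frame = base frame: x ahead of the robot, y to its left, z up, the work surface at z = 0. Lengths are in m, angles in rad, forces in N, time in s.
With the tool pointing down it reaches from about 0.275 to 0.875 m from the base axis. Payload 12.5 kg.
Tool frame: the origin (TCP) lies on the centre line of the jaws, within the pads' length; the fingertips stand 19 mm ahead of it and the grasp point (between the pads) is the TCP; z points along the fingers, y is the line along which they close (so a half turn about z gives the same grasp; the last joint's range is limited). The gripper opens to 85 mm and grips with 20 to 120 N. Pads are 22 mm wide; open, the fingers measure 114 mm over their backs; the gripper's body (76 mm by 85 mm) begins 54 mm behind the grasp point. The pads swing forward as they close: fully open they stand 13 mm farther back than shut.
Start: joints at [1.068, 0.351, 1.652, -0, 1.139, -0.085], TCP at [0.223, 0.503, 0.25] pointing down, gripper open.
Joint ranges: [-2.75, 2.75], [-0.79, 2.1], [0.01, 2.65], [-1.57, 4.71], [0.07, 3.14], [-2.87, 2.87]. Speed limits (rad/s): [2.22, 2.22, 2.79, 3.14, 3.14, 3.14].

### API

Orientations are given as [roll, pitch, yaw] about the fixed x, y, z axes, in that order (R = Rz(yaw) Ry(pitch) Rx(roll)).
In Python, from station import r gives the robot as it stands. The module is installed in compiled form; this text tells all that it offers.
- The arm moves only by the tool move_arm, never from a script. Its argument "targets" is a list of rows, each an object with "grip": the opening, from -1 (shut) to 1 (fully open); "delta_pos": the shift along the world's x, y, z in mm, a list of three; "delta_rot": the turn, a rotation vector about the world's x, y, z in units of 5 degrees (1.0 is 5 degrees), a list of three. In form: [{"grip": grip, "delta_pos": [dx, dy, dz], "delta_rot": [ax, ay, az]}, ...]. A call has 1 to 8 rows; each row is the pose to reach, as a shift and turn from the pose commanded when the call began; what a row does not reach only later rows make up. A row lasts 1/12 s, in which the tool goes at most 41.7 mm and 7.16 degrees, less where a joint would pass 70% of its speed; a pose out of reach is approached as far as the arm can. A call with a gripper value outside its range is refused whole. The fingers move at their own pace and stop on an object; the grip force is fixed at half the most. Time passes only in rows, so rows that repeat a pose let the fingers close. It gives the time, the measured TCP pose, the force, the opening and the grip force at its end, in the units of the state.
- r.observe(): the state, without advancing time (a new reading comes with each control period).
- r.capture(name): name is "scene" or "top" or "wrist"; returns a dict with "pixels" (420x560x3 uint8, red, green, blue), "K" (3x3 intrinsics, pixels), "k1" (the pictures are not rectified: a ray, as slopes to the right and down, at radius r is drawn at 1 + k1 r^2 times it, then the intrinsics apply), "R" (3x3) and "t" (3): a world point X has camera coordinates R X + t. Camera axes: x right, y down, z forward; pixel columns grow to the right and rows downward; lengths in m; the calibration is good to about 2 mm. A picture is of the moment at which its call begins. There is no depth.
- r.close_job(): hands the job in; it is judged then, once.
The state is a dict: "time": time; "q": joint angles; "qvel": joint speeds; "joint_efforts": joint torques, N m; "eef_pos": TCP position; "ee_rot": TCP orientation; "contact_force": force on the tool from outside, world axes, zero at the start; "ft_torque": the same for the moment, N m; "width": finger opening in m; "finger_force": force on a finger pad.
Only numpy, scipy, OpenCV 4.12 (cv2) and the standard library are available. Lean on these libraries where they do the work, as an engineer would, in place of code of your own. Each camera call takes 0.05 s, during which the arm holds its last target. There are 200 camera calls.

### The job

Get the pin press ready for a pin: by its dark handle, slide the plywood carrier flat along the bench until its red dot is right under the tip of the fixed punch, and let go of it. Then squeeze the press's sprung guide tweezers by their two blue finger pads until the gap between the tips matches the green band on the gauge plate, without ever pinching the punch between them. Finish while holding the squeeze steady at that gap, with the dot still under the punch and the jar, screwdriver and loose wheel left alone.

Things in the scene. Friction and masses are not known exactly. Their poses are not given: they have to be found in the camera images.
- press: Red pin press bolted to the bench, yaw within 0.2 rad of square. Origin on the bench exactly under the punch; +x points away from the robot, +y along the tweezers from tips to clamp. A low red bar (12 mm high) runs along the back at x = 73 to 103 mm, y = -190 to 230 mm; the side towards the robot is open.
- column (a point): Top of the press's red column (36 x 34 mm, 156 mm high), at y = -160 mm of the press. It carries an aluminium overhead arm, 24 mm wide, from 124 to 150 mm above the bench, reaching from the column to 10 mm beyond the punch.
- clamp (a point): Top of the dark steel clamp block (44 x 34 mm, 57 mm high), at y = 207 mm of the press, that holds the tail of the sprung tweezers: two steel arms side by side, 39 to 53 mm above the bench, 190 mm long from their pivots (y = 190 mm, x = +-7 mm) to their tips (y = 0), one either side of the punch.
- gauge (a point): Middle of the top of the white gauge plate (70 mm along the press's x, 26 mm along y, top 31 mm above the bench) under the tweezer arms, 32 mm from the tips. On it a green band 14 mm wide, edged in black: at the right gap the arms' inner faces stand over the band's edges. The carrier passes freely below plate and tips.
- punch_tip (a point): Point of the fixed steel punch, 20 mm above the bench, pointing down. Punch 6 mm thick; its dark holder, 18 mm thick, begins 70 mm above the bench.
- grip (a point): Fixed point midway between the tweezers' two blue finger pads, 47 mm up, 90 mm along the press's +y from the punch; squeeze along the press's x. Pads: 30 mm long (y), 18 mm high (38 to 56 mm up), 46 mm over their outer faces relaxed, 34.5 mm at the wanted gap (then parallel). 1 mm less over the pads closes the tips about 1.9 mm. Clear space beside and below the pads.
- tip_near (a point): Inner face of the tip of the tweezer arm on the robot's side, 46 mm above the bench. The distance between tip_near and tip_far is the tip gap: 36 mm relaxed, 14 mm wanted, the punch (6 mm) stands between.
- tip_far (a point): Inner face of the tip of the other tweezer arm, 46 mm above the bench.
- tw_near: Robot-side tweezer arm with its blue pad; origin at its pivot, 46 mm above the bench. Its yaw relative to the press is 0 when relaxed (sprung open) and changes by 0.058 rad at the wanted gap when the squeeze is centred (stop at 0.095). Spring 10 N m/rad: the pad pushes back with about 6 N at the wanted gap and springs open when let go.
- tw_far: The other tweezer arm, the same, mirrored.
- carrier: Loose plywood carrier 170 x 80 x 12 mm, about 0.25 kg, flat on the bench; origin at the middle of its underside, +x along its length towards the dot (and the press). A disc of paper, 52 mm, with a red dot in its middle is glued on its front part.
- spot (a point): Centre of the 10 mm red dot on the carrier's top face (12 mm above the bench), 55 mm ahead of its origin along its +x.
- handle (a point): Middle of the carrier's dark wooden handle, an upright batten 60 mm long (along the carrier's x), 16 mm thick (along y), from 12 to 48 mm above the bench; this point is 36 mm above the bench, 50 mm behind the origin (105 mm behind the dot).
- pin_jar: Bystander: amber jar, 56 mm across, 70 mm high; origin under its centre.
- screwdriver: Bystander: screwdriver with red handle lying on the bench; origin under its middle.
- wheel_blank: Bystander: loose wooden disc, 76 mm across, 12 mm thick, lying flat; origin under its centre.

How it is judged:
On the way, in this order (a step that is already met when the one before it is completed fails the run):
1. the carrier's red dot is under the punch and the carrier is let go, flat and at rest (horizontal distance between spot and punch_tip below 0.005 m and contact force between the fingers and carrier below 0.2 N and height (world z) of carrier below 0.004 m and linear speed of carrier below 0.01 m/s), for 0.2 s.
2. the tweezers are squeezed by the fingers to the marked gap and held there steadily for a second, with the dot still under the punch (distance between tip_near and tip_far between 0.011 and 0.017 m and contact force between the fingers and tw_near above 1 N and contact force between the fingers and tw_far above 1 N and angular speed of each of tw_near, tw_far below 0.05 rad/s and horizontal distance between spot and punch_tip below 0.005 m and contact force between the fingers and carrier below 0.2 N), for 1 s.
At the end, for the whole second after the job is handed in: The fingers still hold both tweezer arms (over 1 N on each) with the tip gap steady at 14 mm +-3 mm (arms slower than 0.05 rad/s), the carrier lies flat, untouched and at rest with the centre of its red dot within 5 mm of the punch's axis (all of step 2 and height (world z) of carrier below 0.004 m and linear speed of carrier below 0.01 m/s); the arm keeps its last pose, push and grip.
It fails at once if the tweezers pinched the punch (tip gap under 6 mm) (distance between tip_near and tip_far below 0.006 m).
It fails at once if the carrier was lifted off the bench (more than 12 mm) (height (world z) of carrier above 0.012 m).
It fails at once if the pin jar was disturbed (moved over 30 mm) (distance of pin_jar from where it was at the start of the episode above 0.03 m).
It fails at once if the screwdriver was disturbed (moved over 30 mm) (distance of screwdriver from where it was at the start of the episode above 0.03 m).
It fails at once if the loose wheel blank was disturbed (moved over 30 mm) (distance of wheel_blank from where it was at the start of the episode above 0.03 m).
It also fails if it takes over 48 s, if anything falls off the work surface, if the arm or the gripper's body presses on something with over 40 N, if the wrist force passes 120 N, or if a joint passes its speed limit or range.

## Working session

There is one attempt and no reset: what is moved stays moved. The work goes in short steps, Python scripts to look and compute and a tool call to move; the robot and the scene stay as the last step left them, time stands still between calls to the robot, and variables do not carry over. Pictures are saved under pics/ and viewed, at most 10 in all, crops included, and the job is handed in when it is done.

Besides the shell and the picture viewer there is one more tool, called after ">>>" by a JSON object that holds its "method" and its "body". move_arm: Moves the arm, as the interface text tells. Its arguments: {"type":"object","properties":{"targets":{"type":"array","items":{"type":"object","properties":{"grip":{"type":"number"},"delta_pos":{"type":"array","items":{"type":"number"}},"delta_rot":{"type":"array","items":{"type":"number"}}}}}},"required":["targets"]}

```bash
mkdir -p pics; cat > h.py <<'E'
import numpy as np, cv2, pickle
from station import r
def cap(n,tag):
    c=r.capture(n); pickle.dump(c,open(f'pics/{tag}.pkl','wb')); cv2.imwrite(f'pics/{tag}.png',np.ascontiguousarray(c['pixels'][:,:,::-1])); return c
def load(tag): return pickle.load(open(f'pics/{tag}.pkl','rb'))
def D(c): return np.array([c['k1'],0,0,0,0],float)
def ray(c,uv):
    p=cv2.undistortPoints(np.array([[uv]],float),c['K'],D(c))[0,0]
    R=np.array(c['R']);return -R.T@c['t'], R.T@np.array([p[0],p[1],1])
def at_z(c,uv,z):
    o,d=ray(c,uv); return o+d*(z-o[2])/d[2]
def proj(c,X):
    return cv2.projectPoints(np.array(X,float).reshape(-1,1,3),cv2.Rodrigues(np.array(c['R'],float))[0],np.array(c['t'],float),c['K'],D(c))[0][:,0]
E
python3 - <<'E'
from h import *
a=cap('scene','s0');b=cap('top','t0')
print(r.observe())
for c in(a,b):print(c['K'],c['k1'],-c['R'].T@c['t'])
cv2.imwrite('pics/t0b.png',cv2.resize(cv2.imread('pics/t0.png'),(800,600),interpolation=cv2.INTER_CUBIC))
E
```

```text
{'time': 0.1, 'q': array([ 1.06840735e+00,  3.51215240e-01,  1.65235796e+00, -5.05006089e-06,
        1.13909222e+00, -8.46070124e-02]), 'qvel': array([ 0.00241701, -0.00172726, -0.00314283,  0.00027733, -0.00119324,
       -0.001288  ]), 'joint_efforts': array([ 1.16187290e-03, -5.06819844e+01, -2.91878986e+01, -1.22191123e-04,
        2.66080024e-03, -2.22477311e-06]), 'eef_pos': array([0.22300168, 0.50246083, 0.24979504]), 'ee_rot': array([-3.14052334e+00, -8.60873958e-05,  2.72381276e+00]), 'contact_force': array([ 0.89502517, -0.06366857,  0.5559464 ]), 'ft_torque': array([-0.01549703, -0.01804166, -0.03801694]), 'finger_force': 0.0, 'width': 0.08508587919644606}
[[438.19580001   0.         273.67354105]
 [  0.         438.19580001 219.30920453]
 [  0.           0.           1.        ]] -0.14263982618157534 [1.18295542 0.80938261 1.04192646]
[[443.66562694   0.         285.56264128]
 [  0.         443.66562694 204.39248812]
 [  0.           0.           1.        ]] -0.03150419437501235 [0.40533497 0.02750586 1.35810117]
```

View pics/t0b.png

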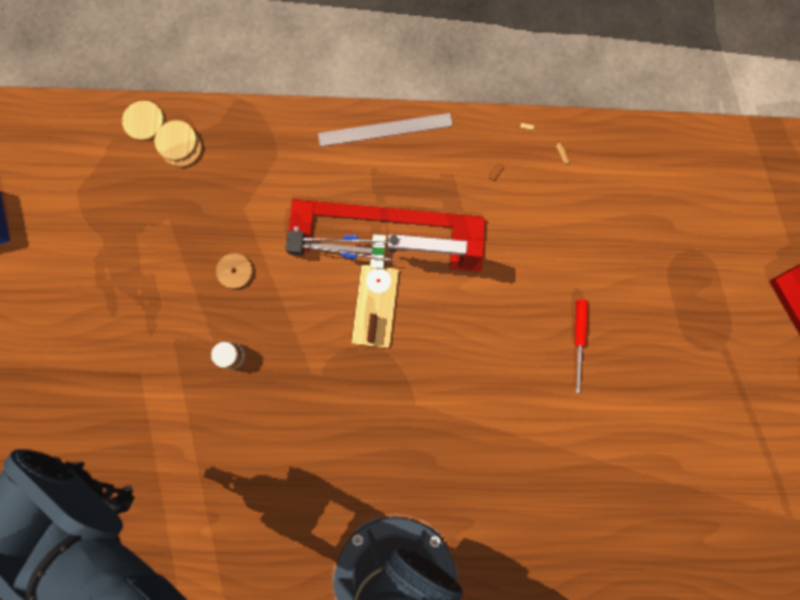

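View pics/s0.png

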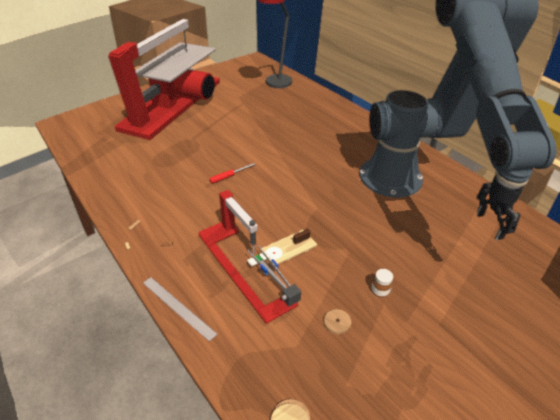

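The top view shows the press in the middle: clamp at (295,240), punch holder about (393,240), carrier dot at (378,281) and handle at (374,328), all in 800-scale pixels. The jar is at (226,355), the wheel at (234,271) and the screwdriver at (581,345). Next I'll enlarge crops of both views.

```bash
python3 - <<'E'
from h import *
a=cv2.imread('pics/t0.png')[130:250,190:350]; cv2.imwrite('pics/t0c.png',cv2.resize(a,None,fx=5,fy=5,interpolation=cv2.INTER_CUBIC))
a=cv2.imread('pics/s0.png')[185:325,190:350]; cv2.imwrite('pics/s0c.png',cv2.resize(a,None,fx=4,fy=4,interpolation=cv2.INTER_CUBIC))
E
```

```text
(no output)
```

View pics/t0c.png

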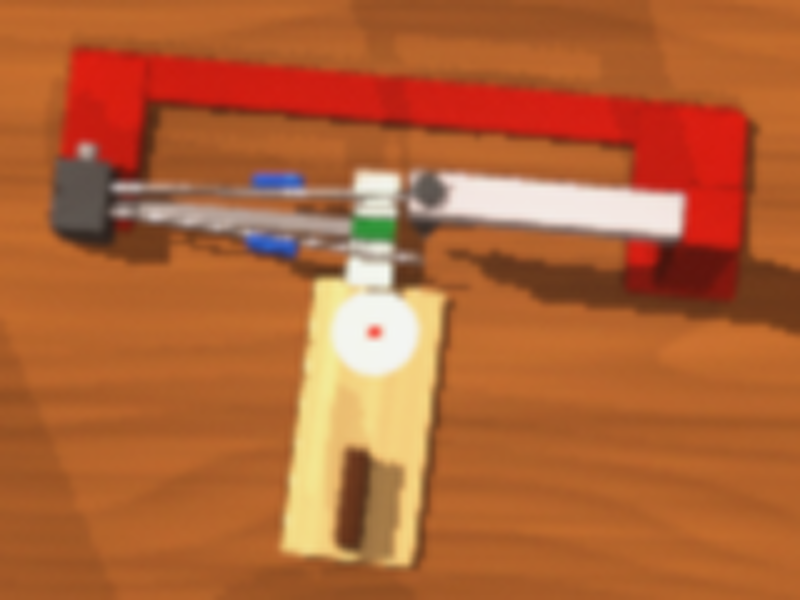

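View pics/s0c.png

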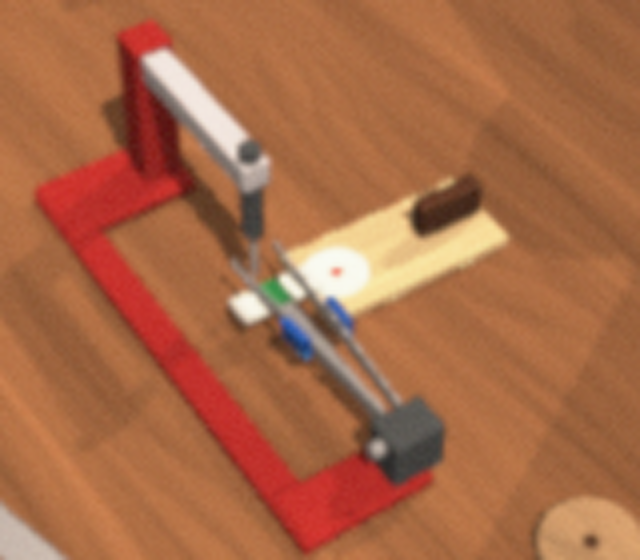

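```bash
cat > fit.py <<'E'
from h import *
from scipy.optimize import least_squares
T=load('t0');S=load('s0')
t=lambda x,y:(190+(x-2)/5,130+(y-2)/5)
s=lambda x,y:(190+(x-1.5)/4,185+(y-1.5)/4)
P=[(T,t(75,48),(103,230,12)),(T,t(748,110),(103,-190,12)),(T,t(150,103),(73,190,12)),
(T,t(355,172),(35,45,31)),(T,t(400,172),(35,19,31)),(T,t(346,281),(-35,45,31)),(T,t(392,287),(-35,19,31)),(T,t(374,229),(0,32,31)),
(S,s(37,190),(103,-190,12)),(S,s(305,543),(103,230,12)),(S,s(275,291),(0,32,31)),(S,s(254,273),(0,0,20)),(S,s(254,240),(0,0,70))]
def tf(p,X):
    X=np.array(X)/1e3;c,n=np.cos(p[2]),np.sin(p[2]);return np.array([p[0]+c*X[0]-n*X[1],p[1]+n*X[0]+c*X[1],X[2]])
def res(p): return np.concatenate([proj(c,tf(p,X))[0]-uv for c,uv,X in P])
f=least_squares(res,[.6,0,0],loss='soft_l1')
if __name__=='__main__':
    print(f.x);print(res(f.x).reshape(-1,2).round(1))
    for X in[(0,0,20),(0,90,47),(0,0,12)]:print(X,tf(f.x,X).round(4))
    Q=[(T,t,374,332,12,'dotT'),(S,s,336,271,12,'dotS'),(T,t,358,450,48,'hTfront'),(T,t,351,547,48,'hTback'),
     (T,t,318,280,12,'cFL'),(T,t,448,294,12,'cFR'),(T,t,282,550,12,'cBL'),(T,t,413,566,12,'cBR'),(S,s,416,212,48,'hSfront-near'),(S,s,480,185,48,'hSback')]
    for c,k,x,y,z,n in Q:print(n,at_z(c,k(x,y),z/1e3).round(4))
    for n,u,v,z in[('jar',226,355,70),('wheel',234,271,12),('sd',581,345,10)]:print(n,at_z(T,(u*.7,v*.7),z/1e3).round(3))
E
python3 fit.py
```

```text
[ 0.67329128  0.02299518 -0.06137379]
[[-0.2 -0.1]
 [-0.8  0.1]
 [-3.5 -0.6]
 [ 0.7  0.4]
 [ 0.2  1.2]
 [ 0.3  1.1]
 [-0.3  0.7]
 [ 0.1  0.6]
 [-1.6  0.3]
 [-1.1  1.2]
 [-0.1  0.1]
 [-0.2  0.6]
 [-0.7 -2.1]]
(0, 0, 20) [0.6733 0.023  0.02  ]
(0, 90, 47) [0.6788 0.1128 0.047 ]
(0, 0, 12) [0.6733 0.023  0.012 ]
dotT [0.6167 0.0536 0.012 ]
dotS [0.6139 0.0525 0.012 ]
hTfront [0.54  0.06  0.048]
hTback [0.4825 0.0622 0.048 ]
cFL [0.648 0.089 0.012]
cFR [0.6418 0.0089 0.012 ]
cBL [0.4816 0.1048 0.012 ]
cBR [0.4742 0.0253 0.012 ]
hSfront-near [0.5448 0.0663 0.048 ]
hSback [0.4842 0.0736 0.048 ]
jar [0.445 0.352 0.07 ]
wheel [0.627 0.362 0.012]
sd [ 0.49  -0.387  0.01 ]
```

>>> {"method": "move_arm", "body": {"targets": [{"grip": 1,"delta_pos": [288,-440,-60],"delta_rot": [0,0,3.7]},{"grip": 1,"delta_pos": [288,-440,-60],"delta_rot": [0,0,3.7]},{"grip": 1,"delta_pos": [288,-440,-60],"delta_rot": [0,0,3.7]},{"grip": 1,"delta_pos": [288,-440,-60],"delta_rot": [0,0,3.7]},{"grip": 1,"delta_pos": [288,-440,-60],"delta_rot": [0,0,3.7]},{"grip": 1,"delta_pos": [288,-440,-60],"delta_rot": [0,0,3.7]},{"grip": 1,"delta_pos": [288,-440,-60],"delta_rot": [0,0,3.7]},{"grip": 1,"delta_pos": [288,-440,-60],"delta_rot": [0,0,3.7]}]}}

```text
time: 0.77
eef_pos: [0.4021, 0.2284, 0.2129]
ee_rot: [3.142, -0.0, 3.047]
contact_force: [1.2, 0.9, -0.7]
width: 0.0858
finger_force: 0.0
```

>>> {"method": "move_arm", "body": {"targets": [{"grip": 1,"delta_pos": [107,-163,-72],"delta_rot": [0,0,0]},{"grip": 1,"delta_pos": [107,-163,-72],"delta_rot": [0,0,0]},{"grip": 1,"delta_pos": [107,-163,-72],"delta_rot": [0,0,0]},{"grip": 1,"delta_pos": [107,-163,-72],"delta_rot": [0,0,0]},{"grip": 1,"delta_pos": [107,-163,-72],"delta_rot": [0,0,0]},{"grip": 1,"delta_pos": [107,-163,-72],"delta_rot": [0,0,0]},{"grip": 1,"delta_pos": [107,-163,-72],"delta_rot": [0,0,0]}]}}

```text
time: 1.35
eef_pos: [0.5086, 0.0658, 0.14]
ee_rot: [-3.141, -0.002, 3.044]
contact_force: [-0.3, -0.5, -0.6]
width: 0.0856
finger_force: 0.0
```

```bash
python3 - <<'E'
from h import *
c=cap('wrist','w1');print(r.observe()['eef_pos'],r.observe()['ee_rot'],-c['R'].T@c['t'])
print(proj(c,[[.5105,.063,.048],[.615,.053,.012],[.6733,.023,.02]]))
cv2.imwrite('pics/w1b.png',cv2.resize(cv2.imread('pics/w1.png'),(800,600),interpolation=cv2.INTER_CUBIC))
E
```

```text
[0.50825856 0.06696115 0.14068348] [-3.14153513e+00 -1.35795303e-03  3.04522397e+00] [0.42672294 0.07376599 0.26341142]
[[270.5790307  225.44053333]
 [271.55479032 308.74842792]
 [248.92359123 361.0899345 ]]
```

View pics/w1b.png

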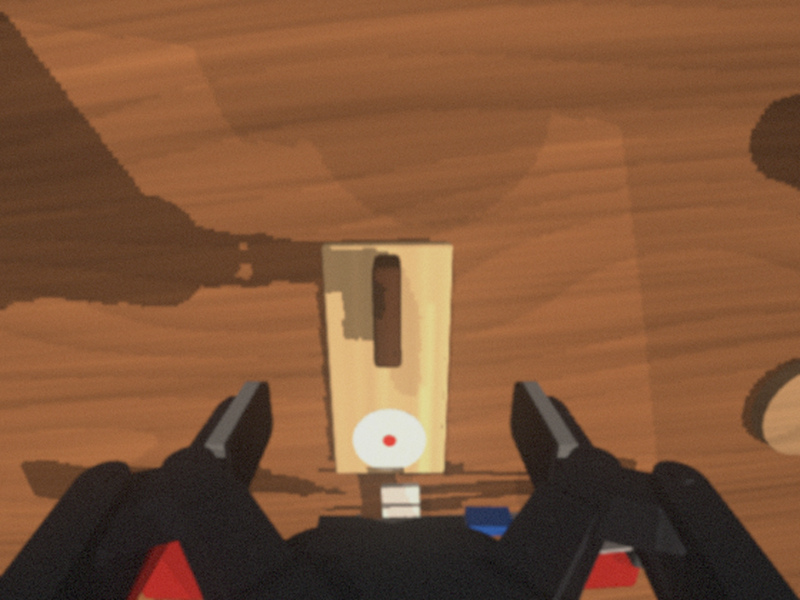

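The handle's top centre is at about (387,313) and the dot at (389,440) in 800-scale. Both match the predictions and lie midway between the fingers, so I'll descend.

>>> {"method": "move_arm", "body": {"targets": [{"grip": 1,"delta_pos": [0,0,-35]},{"grip": 1,"delta_pos": [0,0,-70]},{"grip": 1,"delta_pos": [0,0,-102]},{"grip": 1,"delta_pos": [0,0,-102]},{"grip": 1,"delta_pos": [0,0,-102]}]}}

```text
schema error: expected keys grip, delta_pos, delta_rot
```

>>> {"method": "move_arm", "body": {"targets": [{"grip": 1,"delta_pos": [0,0,-35],"delta_rot": [0,0,0]},{"grip": 1,"delta_pos": [0,0,-70],"delta_rot": [0,0,0]},{"grip": 1,"delta_pos": [0,0,-100],"delta_rot": [0,0,0]},{"grip": 1,"delta_pos": [0,0,-100],"delta_rot": [0,0,0]},{"grip": 1,"delta_pos": [0,0,-100],"delta_rot": [0,0,0]}]}}

```text
time: 1.82
eef_pos: [0.5078, 0.0683, 0.0412]
ee_rot: [-3.141, -0.002, 3.048]
contact_force: [0.9, 0.9, 0.7]
width: 0.0856
finger_force: 0.0
```

>>> {"method": "move_arm", "body": {"targets": [{"grip": 1,"delta_pos": [2,-5,-2],"delta_rot": [0,0,0]},{"grip": 1,"delta_pos": [2,-5,-2],"delta_rot": [0,0,0]},{"grip": -1,"delta_pos": [2,-5,-2],"delta_rot": [0,0,0]},{"grip": -1,"delta_pos": [2,-5,-2],"delta_rot": [0,0,0]},{"grip": -1,"delta_pos": [2,-5,-2],"delta_rot": [0,0,0]},{"grip": -1,"delta_pos": [2,-5,-2],"delta_rot": [0,0,0]},{"grip": -1,"delta_pos": [2,-5,-2],"delta_rot": [0,0,0]},{"grip": -1,"delta_pos": [2,-5,-2],"delta_rot": [0,0,0]}]}}

```text
time: 2.48
eef_pos: [0.5108, 0.0623, 0.0395]
ee_rot: [3.142, 0.0, 3.047]
contact_force: [0.4, -0.8, 0.4]
width: 0.0146
finger_force: 58.8
```

>>> {"method": "move_arm", "body": {"targets": [{"grip": -1,"delta_pos": [0,0,0],"delta_rot": [0,0,0]},{"grip": -1,"delta_pos": [0,0,0],"delta_rot": [0,0,0]},{"grip": -1,"delta_pos": [0,0,0],"delta_rot": [0,0,0]},{"grip": -1,"delta_pos": [0,0,0],"delta_rot": [0,0,0]},{"grip": -1,"delta_pos": [0,0,0],"delta_rot": [0,0,0]},{"grip": -1,"delta_pos": [0,0,0],"delta_rot": [0,0,0]}]}}

```text
time: 2.98
eef_pos: [0.5108, 0.0623, 0.0394]
ee_rot: [3.142, 0.0, 3.047]
contact_force: [-1.4, -0.1, 5.5]
width: 0.0149
finger_force: 59.6
```

```bash
python3 - <<'E'
from h import *
b=cap('top','t1');s=cap('scene','s1')
p=b['pixels'].astype(int)
def dot(c,box):
    u0,u1,v0,v1=box;p=c['pixels'][v0:v1,u0:u1].astype(float)
    w=np.clip(p[...,0]-p[...,1]-60,0,None)
    # only red surrounded by white: restrict to small window
    yy,xx=np.mgrid[v0:v1,u0:u1];return (xx*w).sum()/w.sum(),(yy*w).sum()/w.sum()
uv=(264.5,196.2)
d=dot(b,(260,270,191,202));print(d,at_z(b,d,.012))
d=dot(s,(268,279,247,258));print(d,at_z(s,d,.012))
a=cv2.imread('pics/t1.png')[130:250,190:350]; b2=cv2.imread('pics/s1.png')[185:305,190:350]
cv2.imwrite('pics/c1.png',np.vstack([cv2.resize(x,None,fx=2.5,fy=2.5,interpolation=cv2.INTER_CUBIC) for x in(a,b2)]))
E
```

```text
(np.float64(264.9781420765027), np.float64(195.88524590163934)) [0.61710191 0.05181451 0.012     ]
(np.float64(273.42622950819674), np.float64(252.08196721311475)) [0.61368506 0.05108179 0.012     ]
```

View pics/c1.png

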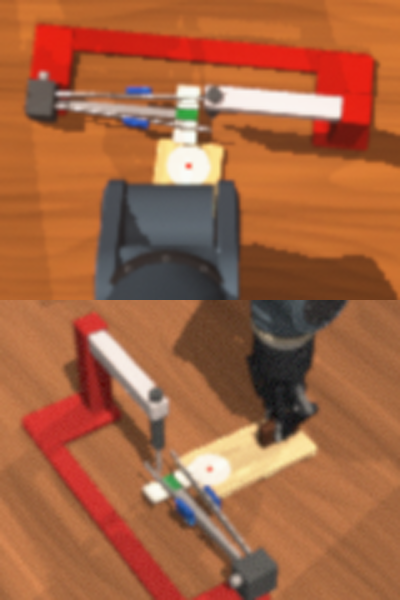

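Held. The dot needs about (+58, -28.5) mm, keeping the same height.

>>> {"method": "move_arm", "body": {"targets": [{"grip": -1,"delta_pos": [8,-4,0],"delta_rot": [0,0,0]},{"grip": -1,"delta_pos": [18,-9,0],"delta_rot": [0,0,0]},{"grip": -1,"delta_pos": [28,-14,0],"delta_rot": [0,0,0]},{"grip": -1,"delta_pos": [38,-19,0],"delta_rot": [0,0,0]},{"grip": -1,"delta_pos": [48,-24,0],"delta_rot": [0,0,0]},{"grip": -1,"delta_pos": [58,-28.5,0],"delta_rot": [0,0,0]},{"grip": -1,"delta_pos": [58,-28.5,0],"delta_rot": [0,0,0]},{"grip": -1,"delta_pos": [58,-28.5,0],"delta_rot": [0,0,0]}]}}

```text
time: 3.75
eef_pos: [0.5695, 0.0335, 0.0395]
ee_rot: [-3.142, 0.002, 3.046]
contact_force: [2.7, -1.2, 3.1]
width: 0.015
finger_force: 59.6
```

```bash
python3 - <<'E'
from h import *
b=cap('wrist','w2');s=cap('scene','s2');print(r.observe()['eef_pos'])
print(proj(b,[[.6733,.023,.02],[.6733,.023,.012]]),proj(s,[[.6733,.023,.02],[.6733,.023,.012]]))
x=cv2.imread('pics/s2.png')[215:275,215:295]; y=cv2.imread('pics/w2.png')
cv2.imwrite('pics/c2.png',np.vstack([cv2.resize(x,(400,300),interpolation=cv2.INTER_CUBIC),cv2.resize(y,(400,300))]))
E
```

```text
[0.56897915 0.03375666 0.03944779]
[[272.98258912 405.54534544]
 [273.01042675 394.98491369]] [[252.97107512 253.47421323]
 [253.05421277 255.18110374]]
```

View pics/c2.png

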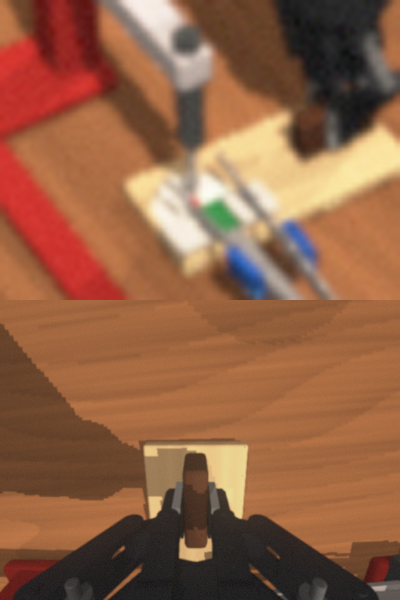

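The red dot shows at about (193,203) in the crop, right at the punch tip, which is at about (191,192). I'll get the numbers at pixel level.

```bash
python3 - <<'E'
from h import *
s=load('s2');p=s['pixels'].astype(int)
for n in 'RG':print(n);print((p[...,0] if n=='R' else p[...,0]-p[...,1])[244:264,244:262])
x=s['pixels'][232:268,236:276,::-1]
cv2.imwrite('pics/c3.png',cv2.resize(x,None,fx=15,fy=15,interpolation=cv2.INTER_NEAREST))
o=proj(s,[[.6733,.023,.012],[.6783,.023,.012],[.6733,.028,.012]]);print(o)
E
```

```text
R
[[129 105 104 104 108 117 134 126 102  98 133 181 226 239 241 243 246 246]
 [145 115 100 102 106 119 140 152 135 135 186 231 244 243 235 230 242 247]
 [165 135 108 104 107 122 139 152 144 163 215 240 246 241 218 212 233 242]
 [175 153 131 127 129 142 156 157 148 170 219 238 239 235 218 193 209 226]
 [186 195 194 185 172 166 166 161 156 170 216 232 221 220 220 205 190 203]
 [221 233 239 234 220 205 183 172 171 177 213 231 220 197 208 217 201 197]
 [243 246 246 238 229 226 219 186 174 174 207 240 242 223 196 212 218 196]
 [248 247 245 234 217 219 223 192 172 170 206 243 249 245 229 214 224 209]
 [247 245 240 240 226 208 204 187 161 168 215 245 251 250 246 234 231 223]
 [245 238 230 241 243 229 203 189 182 191 231 247 250 249 243 238 231 223]
 [240 238 232 236 240 238 226 197 194 213 238 246 244 233 208 208 230 237]
 [237 243 243 233 222 230 236 218 188 195 223 229 201 156 122 142 212 238]
 [236 246 248 245 228 216 227 224 186 167 172 156 118  85  68  88 152 218]
 [229 246 250 249 245 229 224 232 204 159 141 124 102  80  72  69  99 162]
 [202 237 246 248 249 245 238 239 226 192 150 13
[... 1293 characters left out ...]
28   3   9]
 [ 30  15  10  11  13  20  13  15  15  28  34  -7 -48 -73 -83 -64 -23   3]
 [ 34  18   9   8  10  13  16  12  16  13  10 -17 -47 -74 -82 -83 -59 -19]
 [ 40  28  14   9   8   9  10  11  13  14   9  -2 -25 -51 -71 -82 -80 -52]
 [ 40  40  24  13   8   8   9   9  10  11  13   9  -2 -24 -50 -71 -77 -63]
 [ 48  39  35  21  11  10   9   9   8   9  14  13   8  -3 -20 -41 -48 -32]
 [ 55  44  34  23  14  11   9   8   7   8  10  17  11   9   2 -10 -12   0]
 [ 57  52  36  25  19  11  10   8   8   8  10  10  15  16  13   9   9  11]
 [ 57  54  43  29  22  19  12  10   9   9  10  13  21  20  23  18  13   8]]
[[253.05421277 255.18110374]
 [251.7595848  255.8839775 ]
 [253.96175391 256.1196315 ]]
```

View pics/c3.png

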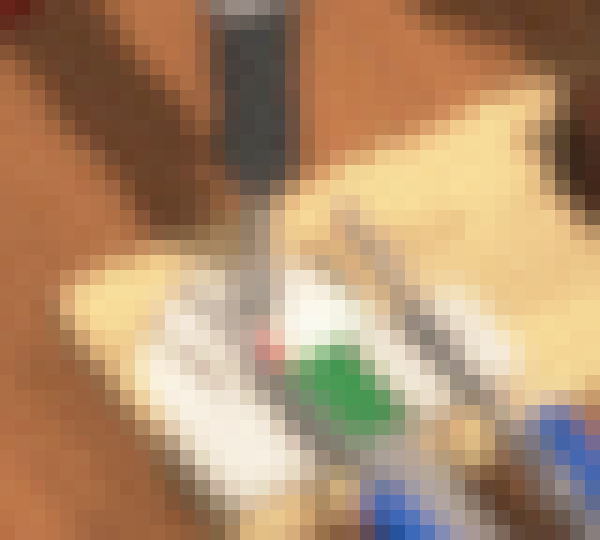

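```bash
python3 - <<'E'
import fit
from fit import *
A=fit.P
for n,c in(('top',T),('scene',S)):
    fit.P=[q for q in A if q[0] is c and q[2]!=(73,190,12) and q[2]!=(0,0,70)]
    g=least_squares(fit.res,[.67,.02,-.06],loss='soft_l1');print(n,g.x,g.fun.round(1))
    t1=load('t1' if c is T else 's1')
    # pre-move dot by blob on white
    u0,v0=(264,196) if c is T else (273,252)
    p=t1['pixels'][v0-4:v0+6,u0-5:u0+6].astype(float);w=np.clip((p[...,0]-p[...,1])-40,0,None)
    yy,xx=np.mgrid[v0-4:v0+6,u0-5:u0+6];uv=((xx*w).sum()/w.sum(),(yy*w).sum()/w.sum())
    d=at_z(t1,uv,.012)[:2]+[.0585,-.0287];print('dot',uv,d,'err',d-g.x[:2])
# paper disc in s2: expected outline
E
```

```text
top [ 0.67505735  0.02316424 -0.06330783] [-0.2 -0.8 -0.8 -0.4  0.7 -0.2  0.2  0.6  0.3  0.5 -0.4  0.1  0.1  0. ]
dot (np.float64(264.99679487179486), np.float64(195.85256410256412)) [0.67570516 0.02306069] err [ 0.0006478  -0.00010355]
scene [ 0.67019187  0.0221404  -0.06013952] [-1.  -0.1 -0.2  0.5  0.5 -0.5  0.5  0. ]
dot (np.float64(273.46043165467626), np.float64(252.30935251798562)) [0.67268883 0.02323386] err [0.00249696 0.00109346]
```

Both cameras put the dot 1–3 mm from the punch axis. I'll release and rise.

>>> {"method": "move_arm", "body": {"targets": [{"grip": 0,"delta_pos": [0,0,0],"delta_rot": [0,0,0]},{"grip": 1,"delta_pos": [0,0,0],"delta_rot": [0,0,0]},{"grip": 1,"delta_pos": [0,0,0],"delta_rot": [0,0,0]},{"grip": 1,"delta_pos": [0,0,0],"delta_rot": [0,0,0]},{"grip": 1,"delta_pos": [0,0,0],"delta_rot": [0,0,0]},{"grip": 1,"delta_pos": [0,0,0],"delta_rot": [0,0,0]},{"grip": 1,"delta_pos": [0,0,0],"delta_rot": [0,0,0]},{"grip": 1,"delta_pos": [0,0,0],"delta_rot": [0,0,0]}]}}

```text
time: 4.52
eef_pos: [0.5685, 0.0338, 0.0391]
ee_rot: [-3.142, -0.0, 3.047]
contact_force: [-0.1, 0.6, -0.6]
width: 0.0855
finger_force: 0.0
```

>>> {"method": "move_arm", "body": {"targets": [{"grip": 1,"delta_pos": [0,0,20],"delta_rot": [0,0,0]},{"grip": 1,"delta_pos": [0,0,60],"delta_rot": [0,0,0]},{"grip": 1,"delta_pos": [0,0,100],"delta_rot": [0,0,0]},{"grip": 1,"delta_pos": [0,0,100],"delta_rot": [0,0,0]},{"grip": 1,"delta_pos": [0,0,100],"delta_rot": [0,0,0]}]}}

```text
time: 4.93
eef_pos: [0.5696, 0.0338, 0.1414]
ee_rot: [3.141, 0.004, 3.047]
contact_force: [-0.2, -1.6, -0.8]
width: 0.0854
finger_force: 0.0
```

>>> {"method": "move_arm", "body": {"targets": [{"grip": 1,"delta_pos": [0,40,0],"delta_rot": [0,0,-1.4]},{"grip": 1,"delta_pos": [0,79,0],"delta_rot": [0,0,-2.8]},{"grip": 1,"delta_pos": [0,79,0],"delta_rot": [0,0,-4.2]},{"grip": 1,"delta_pos": [0,79,0],"delta_rot": [0,0,-5.6]},{"grip": 1,"delta_pos": [0,79,0],"delta_rot": [0,0,-7]},{"grip": 1,"delta_pos": [0,79,0],"delta_rot": [0,0,-8.4]},{"grip": 1,"delta_pos": [0,79,0],"delta_rot": [0,0,-9.8]}]}}

```text
time: 5.52
eef_pos: [0.5678, 0.1128, 0.1377]
ee_rot: [-3.14, -0.001, 2.185]
contact_force: [-0.2, -0.3, 0.5]
width: 0.0857
finger_force: 0.0
```

>>> {"method": "move_arm", "body": {"targets": [{"grip": 1,"delta_pos": [0,0,0],"delta_rot": [0,0,-1.4]},{"grip": 1,"delta_pos": [0,0,0],"delta_rot": [0,0,-2.8]},{"grip": 1,"delta_pos": [0,0,0],"delta_rot": [0,0,-4.2]},{"grip": 1,"delta_pos": [30,0,0],"delta_rot": [0,0,-5.6]},{"grip": 1,"delta_pos": [60,0,0],"delta_rot": [0,0,-7]},{"grip": 1,"delta_pos": [90,0,0],"delta_rot": [0,0,-7.8]},{"grip": 1,"delta_pos": [110,0,0],"delta_rot": [0,0,-7.8]},{"grip": 1,"delta_pos": [110,0,0],"delta_rot": [0,0,-7.8]}]}}

```text
time: 6.18
eef_pos: [0.6807, 0.1124, 0.1373]
ee_rot: [-3.141, 0.0, 1.51]
contact_force: [0.9, -0.1, 0.2]
width: 0.0849
finger_force: 0.0
```

>>> {"method": "move_arm", "body": {"targets": [{"grip": 1,"delta_pos": [0,0,0],"delta_rot": [0,0,0]},{"grip": 1,"delta_pos": [0,0,0],"delta_rot": [0,0,0]},{"grip": 1,"delta_pos": [0,0,0],"delta_rot": [0,0,0]}]}}

```text
time: 6.43
eef_pos: [0.6775, 0.1128, 0.1386]
ee_rot: [-3.14, 0.0, 1.511]
contact_force: [-0.7, -0.2, -0.1]
width: 0.0855
finger_force: 0.0
```

```bash
python3 - <<'E'
from h import *
b=cap('wrist','w3');s=cap('scene','s3');o=r.observe();print(o['eef_pos'],o['ee_rot'])
x=cv2.imread('pics/s3.png')[215:275,215:295]; y=cv2.imread('pics/w3.png')
cv2.imwrite('pics/c4.png',np.hstack([cv2.resize(x,(240,180),interpolation=cv2.INTER_CUBIC),y[:180]]) if 0 else y)
import fit
for p in([.6735,.0228,-.062],):
  for X in[(23,90,47),(-23,90,47),(23,90,56),(-23,90,56),(0,207,57),(103,230,12)]:print(X,proj(b,fit.tf(p,X))[0])
E
```

```text
[0.67789799 0.11289387 0.13915381] [-3.14110827e+00  8.12946104e-05  1.51110663e+00]
(23, 90, 47) [306.19430305 221.91709523]
(-23, 90, 47) [247.10991422 221.73426607]
(23, 90, 56) [307.4186494  226.20959855]
(-23, 90, 56) [246.0617415  226.01922282]
(0, 207, 57) [277.79548266  53.05956224]
(103, 230, 12) [412.97565786  33.04616316]
```

View pics/w3.png

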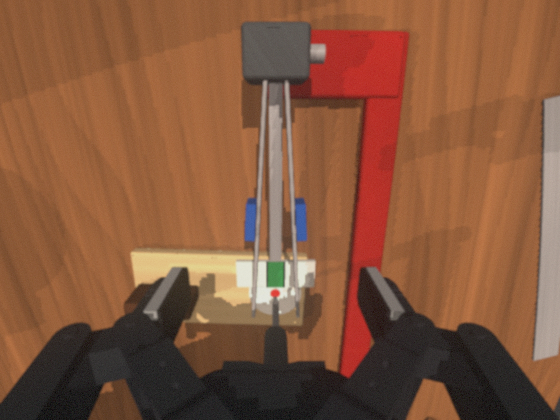

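The blue pads sit at u 245–307, v≈220, within 1 px of the prediction. The red dot is at (275,293), in line with the punch at u≈276. The grip is centred, so I'll descend.

>>> {"method": "move_arm", "body": {"targets": [{"grip": 1,"delta_pos": [0.5,0,-30],"delta_rot": [0,0,0]},{"grip": 1,"delta_pos": [0.5,0,-60],"delta_rot": [0,0,0]},{"grip": 1,"delta_pos": [0.5,0,-85],"delta_rot": [0,0,0]},{"grip": 1,"delta_pos": [0.5,0,-93],"delta_rot": [0,0,0]},{"grip": 1,"delta_pos": [0.5,0,-93],"delta_rot": [0,0,0]},{"grip": 1,"delta_pos": [0.5,0,-93],"delta_rot": [0,0,0]}]}}

```text
time: 7.03
eef_pos: [0.6794, 0.1129, 0.0472]
ee_rot: [3.141, -0.0, 1.511]
contact_force: [0.3, 0.7, -0.0]
width: 0.0853
finger_force: 0.0
```

>>> {"method": "move_arm", "body": {"targets": [{"grip": 0.6,"delta_pos": [0,0,0],"delta_rot": [0,0,0]},{"grip": 0.4,"delta_pos": [0,0,0],"delta_rot": [0,0,0]},{"grip": 0.25,"delta_pos": [0,0,0],"delta_rot": [0,0,0]},{"grip": 0.18,"delta_pos": [0,0,0],"delta_rot": [0,0,0]},{"grip": 0.18,"delta_pos": [0,0,0],"delta_rot": [0,0,0]},{"grip": 0.18,"delta_pos": [0,0,0],"delta_rot": [0,0,0]},{"grip": 0.18,"delta_pos": [0,0,0],"delta_rot": [0,0,0]},{"grip": 0.18,"delta_pos": [0,0,0],"delta_rot": [0,0,0]}]}}

```text
time: 7.7
eef_pos: [0.6791, 0.1128, 0.0462]
ee_rot: [-3.142, 0.0, 1.511]
contact_force: [-1.3, -1.1, -0.1]
width: 0.0505
finger_force: 0.0
```

>>> {"method": "move_arm", "body": {"targets": [{"grip": 0.1,"delta_pos": [0,0,0],"delta_rot": [0,0,0]},{"grip": 0.04,"delta_pos": [0,0,0],"delta_rot": [0,0,0]},{"grip": 0.0,"delta_pos": [0,0,0],"delta_rot": [0,0,0]},{"grip": -0.05,"delta_pos": [0,0,0],"delta_rot": [0,0,0]},{"grip": -0.09,"delta_pos": [0,0,0],"delta_rot": [0,0,0]},{"grip": -0.09,"delta_pos": [0,0,0],"delta_rot": [0,0,0]},{"grip": -0.09,"delta_pos": [0,0,0],"delta_rot": [0,0,0]},{"grip": -0.09,"delta_pos": [0,0,0],"delta_rot": [0,0,0]}]}}

```text
time: 8.37
eef_pos: [0.6793, 0.1126, 0.0465]
ee_rot: [3.141, 0.0, 1.511]
contact_force: [-0.9, -2.5, 5.1]
width: 0.039
finger_force: 3.5
```

>>> {"method": "move_arm", "body": {"targets": [{"grip": -0.12,"delta_pos": [0,0,0],"delta_rot": [0,0,0]},{"grip": -0.15,"delta_pos": [0,0,0],"delta_rot": [0,0,0]},{"grip": -0.17,"delta_pos": [0,0,0],"delta_rot": [0,0,0]},{"grip": -0.188,"delta_pos": [0,0,0],"delta_rot": [0,0,0]},{"grip": -0.188,"delta_pos": [0,0,0],"delta_rot": [0,0,0]},{"grip": -0.188,"delta_pos": [0,0,0],"delta_rot": [0,0,0]},{"grip": -0.188,"delta_pos": [0,0,0],"delta_rot": [0,0,0]},{"grip": -0.188,"delta_pos": [0,0,0],"delta_rot": [0,0,0]}]}}

```text
time: 9.03
eef_pos: [0.6793, 0.1126, 0.0466]
ee_rot: [3.141, 0.0, 1.511]
contact_force: [-1.3, -2.1, 7.0]
width: 0.0347
finger_force: 5.3
```

```bash
python3 - <<'E'
from h import *
b=cap('wrist','w4');s=cap('scene','s4');o=r.observe();print(o['eef_pos'],o['width'],o['finger_force'],o['contact_force'])
x=cv2.imread('pics/s4.png')[215:275,215:295]; y=cv2.imread('pics/w4.png')[240:,140:420]
cv2.imwrite('pics/c5.png',np.hstack([cv2.resize(x,(400,300),interpolation=cv2.INTER_CUBIC),cv2.resize(y,(400,257))[:300] if 0 else cv2.resize(y,(400,300),interpolation=cv2.INTER_CUBIC)]))
E
```

```text
[0.67933224 0.11258718 0.0465925 ] 0.034590548853952664 5.30782051384449 [-1.62848816 -2.41951846  6.39782162]
```

View pics/c5.png

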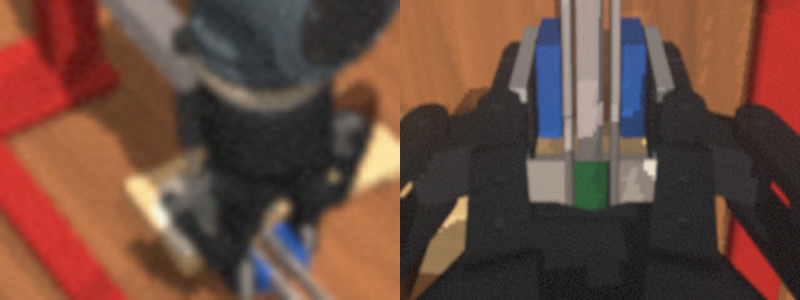

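In the wrist view the arms' inner faces (x≈574 and 609) stand over the green band's edges (573–608). Width is 34.6 mm and the pad force 5.3 N, both as expected. I'll hold for over a second.

>>> {"method": "move_arm", "body": {"targets": [{"grip": -0.188,"delta_pos": [0,0,0],"delta_rot": [0,0,0]},{"grip": -0.188,"delta_pos": [0,0,0],"delta_rot": [0,0,0]},{"grip": -0.188,"delta_pos": [0,0,0],"delta_rot": [0,0,0]},{"grip": -0.188,"delta_pos": [0,0,0],"delta_rot": [0,0,0]},{"grip": -0.188,"delta_pos": [0,0,0],"delta_rot": [0,0,0]},{"grip": -0.188,"delta_pos": [0,0,0],"delta_rot": [0,0,0]},{"grip": -0.188,"delta_pos": [0,0,0],"delta_rot": [0,0,0]},{"grip": -0.188,"delta_pos": [0,0,0],"delta_rot": [0,0,0]}]}}

```text
time: 9.8
eef_pos: [0.6793, 0.1126, 0.0466]
ee_rot: [3.141, 0.0, 1.511]
contact_force: [-1.2, -3.6, 5.8]
width: 0.035
finger_force: 5.3
```

>>> {"method": "move_arm", "body": {"targets": [{"grip": -0.188,"delta_pos": [0,0,0],"delta_rot": [0,0,0]},{"grip": -0.188,"delta_pos": [0,0,0],"delta_rot": [0,0,0]},{"grip": -0.188,"delta_pos": [0,0,0],"delta_rot": [0,0,0]},{"grip": -0.188,"delta_pos": [0,0,0],"delta_rot": [0,0,0]},{"grip": -0.188,"delta_pos": [0,0,0],"delta_rot": [0,0,0]},{"grip": -0.188,"delta_pos": [0,0,0],"delta_rot": [0,0,0]},{"grip": -0.188,"delta_pos": [0,0,0],"delta_rot": [0,0,0]},{"grip": -0.188,"delta_pos": [0,0,0],"delta_rot": [0,0,0]}]}}

```text
time: 10.47
eef_pos: [0.6793, 0.1126, 0.0466]
ee_rot: [3.141, 0.0, 1.511]
contact_force: [-1.2, -2.3, 6.0]
width: 0.0352
finger_force: 5.3
```

```bash
python3 - <<'E'
from h import *
# dot vs punch in wrist pic w3 (pre-squeeze), using gauge band as local reference
c=load('w3');p=c['pixels'].astype(float);sl=np.s_[286:302,264:288];q=p[sl]
w=np.clip(q[...,0]-q[...,1]-80,0,None);yy,xx=np.mgrid[286:302,264:288];d=((xx*w).sum()/w.sum(),(yy*w).sum()/w.sum())
g=np.clip(p[255:295,255:300,1]-p[255:295,255:300,0]-30,0,None);yy,xx=np.mgrid[255:295,255:300];gg=((xx*g).sum()/g.sum(),(yy*g).sum()/g.sum())
D_=at_z(c,d,.012);G=at_z(c,gg,.031);n=-.062
print(d,gg,D_,G,'punch from band',G[:2]-.032*np.array([-np.sin(n),np.cos(n)]))
E
```

```text
(np.float64(274.7531690140845), np.float64(292.85598591549297)) (np.float64(275.48423344947736), np.float64(274.27421602787456)) [0.67248195 0.02422486 0.012     ] [0.67499887 0.05657617 0.031     ] punch from band [0.67301614 0.02463766]
```

The wrist view puts the dot within 1 mm of the punch axis and the squeeze is steady, so I'll hand the job in.

```bash
python3 -c "
from station import r
print(r.close_job())"
```

```text
the job is handed in; nothing more can be done
None
```

I handed the job in with the carrier's red dot measured within about 1 mm of the punch axis and the carrier let go. The tweezers are held steady at the green band (34.5–35 mm over the pads, about 5.3 N on the pad), and the jar, screwdriver and wheel were not approached; no verdict came back.

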